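# Seat a heading board in the dowelling machine

### The arm

A 6-joint arm with a two-finger parallel gripper is mounted at the origin on the work surface. World frame = base frame: x ahead of the robot, y to its left, z up, the work surface at z = 0. Lengths are in mm, angles in rad, forces in N, time in s.
With the tool pointing down it reaches from about 350 to 775 mm from the base axis. Payload 7.3 kg.
Tool frame: the origin (TCP) lies at the very end of the fingers, on their centre line; the grasp point (between the pads) lies 19 mm behind it; x points along the fingers, y is the direction in which the jaws open and shut, and the axes are right-handed (so a half turn about x gives the same grasp; the last joint's range is limited). The gripper opens to 92 mm and grips with 3 to 60 N. Pads are 19 mm wide; open, the fingers measure 130 mm over their backs; the gripper's body (75 mm by 190 mm) begins 47 mm behind the grasp point.
Start: joints at [1.009, 0.342, 1.524, -0, 1.275, -0.146], TCP at [212.047, 480.293, 226.741] pointing down, gripper open.
Joint ranges: [-2.53, 2.53], [-0.77, 2.02], [0.04, 2.7], [-1, 4.14], [0.28, 2.66], [-3.11, 3.11]. Speed limits (rad/s): [2.57, 2.57, 3.14, 3.14, 3.14, 3.14].

### API

Orientations are given as [roll, pitch, yaw] about the fixed x, y, z axes, in that order (R = Rz(yaw) Ry(pitch) Rx(roll)).
In Python, from plant import bot gives the robot as it stands.
- The arm moves only by the tool step_arm, never from a script. Its argument "targets" is a list that holds one entry, the list of rows, each a list of 4 numbers: the shift along the tool's x, y, z in m, then the turn about the tool's x in degrees. A call has exactly 5 rows; each row is the pose to reach, as a shift and turn from the pose measured when the call began, along the tool's axes at that moment; what a row does not reach only later rows make up. A row lasts 1/12 s, in which the tool goes at most 41.7 mm and 7.16 degrees, less where a joint would pass 70% of its speed; a pose out of reach is approached as far as the arm can. A call with a gripper value outside its range is refused whole. "jaw" is the closure, from 0 (fully open) to 1 (shut), set as the call begins (left out, the last holds). The fingers move at their own pace and stop on an object; the grip force is fixed at half the most. Time passes only in rows, so rows that repeat a pose let the fingers close, or fill a call up. It gives the time, the measured TCP pose, the force and the opening at its end, in the units of the state.
- bot.get_obs(): the state, without advancing time (a new reading comes with each control period).
- bot.capture(name): name is "side" or "top" or "wrist"; returns a dict with "color" (384x512x3 uint8, red, green, blue), "depth" (384x512 float32, mm along the optical axis (not along the pixel's ray), 0 where there is no reading), "fov_y" (degrees; the focal length in pixels is half the picture's height over the tangent of half this angle, whatever the lens; pixels are square), "cx", "cy" (the principal point, pixels), "dist_coeffs" ([k1, k2, p1, p2, k3] as OpenCV has them; the pictures are not rectified), "rvec" (rotation vector, rad) and "tvec" (3), from world to camera coordinates, as OpenCV has them. Camera axes: x right, y down, z forward; pixel columns grow to the right and rows downward; lengths in mm; the calibration is good to about 2 mm. A picture is of the moment at which its call begins.
- bot.close_job(): hands the job in, once; it reports no verdict.
The state is a dict: "time": time; "joint_positions": joint angles; "dq": joint speeds; "tau": joint torques, N m; "tool_pos": TCP position; "tcp_rot": TCP orientation; "contact_force": force on the tool from outside, world axes, zero at the start; "moment": the same for the moment, N m; "grip_width": finger opening in mm.
Only numpy, scipy, OpenCV 4.12 (cv2) and the standard library are available. Lean on these libraries where they do the work, as an engineer would, in place of code of your own. Each camera call takes 0.05 s, during which the arm holds its last target. There are 200 camera calls.

### The job

An oak heading board for a cask lies on the feed rails of the bench dowelling machine. With a fingertip, push it along the rails from its tail end until you feel it drop fully into the nest in front of the two drill bits, lying flat; never lift it off the machine. Then push the finger post of the swing keeper round so that the keeper bar lies squarely across the seated board, up to its stop, and come away, leaving the other things on the bench where they are.

Things in the scene. Friction and masses are not known exactly. Their poses are not given: they have to be found in the camera images.
- machine: Fixed bench dowelling machine: green cast bed 30 mm thick, 610 mm long. Origin: underside of the bed, on the centre line of the feed lane. Own +y is the feed direction (roughly world +y, turned up to 0.2 rad), own +x points away from the robot to the boring unit (up to 160 mm high, x above 126 mm, y 35 to 285 mm), z up. mm below are in this frame.
- infeed_end (a point): Start of the feed lane at rail-top height: x = 0, y = -305, z = 64. Two steel feed rails (18 mm wide, centred at x = -30 and 30) run from here to y = 30, tops at z = 64, then step down 9 mm into the nest. Aluminium fences at x = -50 and 50 (lane 100 mm wide, 16 mm thick, tops z = 78, y from -285 to 254). The lane is open above and at its start.
- nest (a point): Centre of the nest floor: x = 0, y = 142, z = 55. The nest is y = 30 to 254, closed by the end stop (20 mm thick, top z = 78), 4 mm longer than the board. The board's origin comes within about 3 mm of this point when seated; its top is then at z = 80 and its tail end still stands 16 mm above the feed rails' tops.
- board: Loose oak board on the feed rails, 220 mm long (own y, along the feed), 96 wide, 25 thick, about 0.37 kg. Origin: centre of its underside; it starts at machine y = -160 to -60, z = 64. Slides with plain friction (1 to 4 N). Its front dips as its middle passes the step, and its tail drops 9 mm once past the step at y = 30.
- board_tail (a point): Centre of the board's tail end face (the end away from the nest), half way up its thickness: the place to push.
- keeper (a joint): Angle (rad) of the swing keeper, a flat steel bar (18 x 8 mm) on an upright pin at machine x = 81, y = 142. At 0 it points along the feed, beside the lane; it grows anticlockwise seen from above to its stop at 1.57, where it points to the robot, square across the board. Starts at 0 to 0.35, stays where left. Underside at z = 82.5: it clears only a seated board.
- keeper_post (a point): On the axis of the upright round black finger post on the keeper bar, 85 mm from the pivot pin: 18 mm in diameter, from machine z = 90.5 (top of the bar) to 123.5; the point is at z = 106.5. Push the post sideways; it takes about 1.5 N.
- bung: A loose tapered oak bung, 52 mm across and 34 mm high, standing on the bed in front of the near fence; leave it where it is. Origin: centre of its underside.
- brush: A loose hand brush 170 mm long lying on the bed in front of the near fence; leave it where it is.
- hammer: A loose hammer lying on the bench to the left; leave it.
- mallet: A loose wooden mallet (head 72 mm thick, handle 200 mm) lying on the bench to the right; leave it.
- driver: A loose hoop driver (steel blade, wooden handle, 200 mm long) lying on the bench to the left; leave it.
- mug: A loose white mug, 90 mm high, to the left; leave it.
- glue: A loose white bottle, 170 mm high, behind the machine; leave it.
- chuck_key: A loose T-shaped steel chuck key, 90 mm long, lying on the bed beyond the far fence, beside the infeed; leave it where it is.
Mind the look-alikes: they are no part of the job. What is shaped like the board but red is not meant.

How it is judged:
By the outcome, as a careful person would: the job done as asked, in the order asked, and still so for the second after the job is handed in, with the robot touching nothing.
It also fails if it takes over 53 s, if anything falls off the work surface, if the arm or the gripper's body presses on something with over 40 N, if the wrist force passes 120 N, or if a joint passes its speed limit or range.

## Working session

There is one attempt and no reset: what is moved stays moved. The work goes in short steps, Python scripts to look and compute and a tool call to move; the robot and the scene stay as the last step left them, time stands still between calls to the robot, and variables do not carry over. Pictures are saved under pics/ and viewed, about 8 in all and at most 12, crops included, and the job is handed in when it is done.

Besides the shell and the picture viewer there is one more tool, called in YAML: its name, and indented under it one key for each argument. step_arm: Moves the arm, as the interface text tells. Its arguments: {"type":"object","properties":{"targets":{"type":"array","items":{"type":"array","items":{"type":"array","items":{"type":"number"}}}},"jaw":{"type":"number"}},"required":["targets"]}

```bash
mkdir -p pics
cat > h.py <<'E'
import numpy as np, cv2
from plant import bot
def K(c):
    h=c["color"].shape[0]; f=h/2/np.tan(np.radians(c["fov_y"])/2)
    return np.array([[f,0,c["cx"]],[0,f,c["cy"]],[0,0,1.]])
def cap(n,name):
    c=bot.capture(n); cv2.imwrite(f"pics/{name}.png",cv2.resize(c["color"][:,:,::-1],(800,600),interpolation=cv2.INTER_CUBIC))
    np.savez(f"pics/{name}.npz",**{k:np.asarray(v) for k,v in c.items()}); return c
def load(name): return dict(np.load(f"pics/{name}.npz"))
def world(c,px,z=None,depth=False):
    "pixels (native) -> world on plane z, or by depth"
    px=np.asarray(px,float).reshape(-1,2)
    u=cv2.undistortPoints(px.reshape(-1,1,2),K(c),np.asarray(c["dist_coeffs"],float)).reshape(-1,2)
    R=cv2.Rodrigues(np.asarray(c["rvec"],float))[0]; t=np.asarray(c["tvec"],float).ravel()
    d=np.c_[u,np.ones(len(u))]; o=-R.T@t; dw=d@R
    if depth: s=c["depth"][px[:,1].round().astype(int),px[:,0].round().astype(int)]
    else: s=(z-o[2])/dw[:,2]
    return o+dw*np.asarray(s)[:,None]
def proj(c,P):
    return cv2.projectPoints(np.asarray(P,float).reshape(-1,1,3),np.asarray(c["rvec"],float),np.asarray(c["tvec"],float),K(c),np.asarray(c["dist_coeffs"],float))[0].reshape(-1,2)
E
python3 -c "
from h import *
for n in ('top','side'): cap(n,n+'0')
o=bot.get_obs();print(o)"
```

```text
{'time': 0.1, 'joint_positions': array([ 1.00903546e+00,  3.42627258e-01,  1.52491883e+00,  1.28403625e-05,
        1.27538528e+00, -1.45994543e-01]), 'dq': array([ 0.0005419 ,  0.00048706, -0.00272443, -0.00219769,  0.00059458,
       -0.00112029]), 'tau': array([ 2.02054965e-03, -4.32002950e+01, -2.44696480e+01,  7.20975478e-02,
        5.25530765e-02, -6.28480802e-05]), 'tool_pos': array([211.82396733, 479.97999832, 226.12876932]), 'tcp_rot': array([-1.72596293,  1.56945755, -2.14173301]), 'contact_force': array([-0.59750009,  0.01435318, -0.44310465]), 'moment': array([ 0.00580103, -0.02179945, -0.02568778]), 'grip_width': 91.91335834367925}
```

View pics/top0.png

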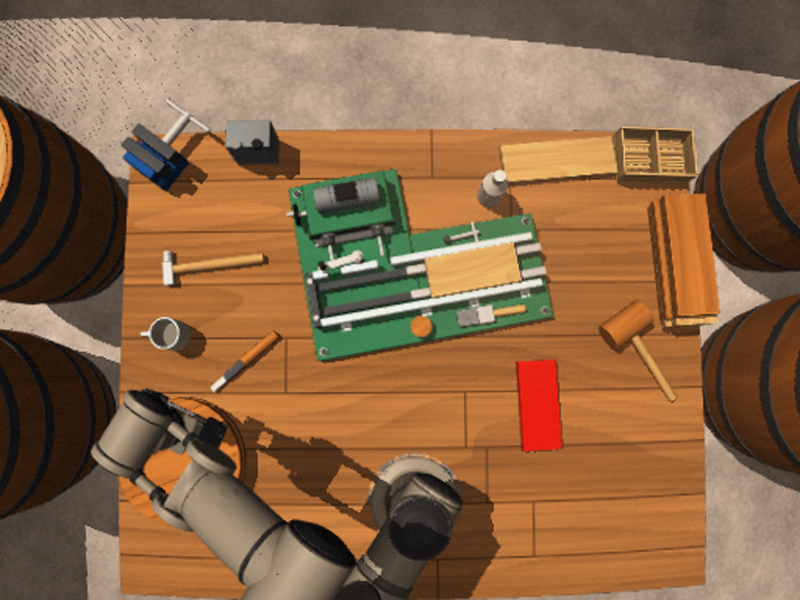

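View pics/side0.png

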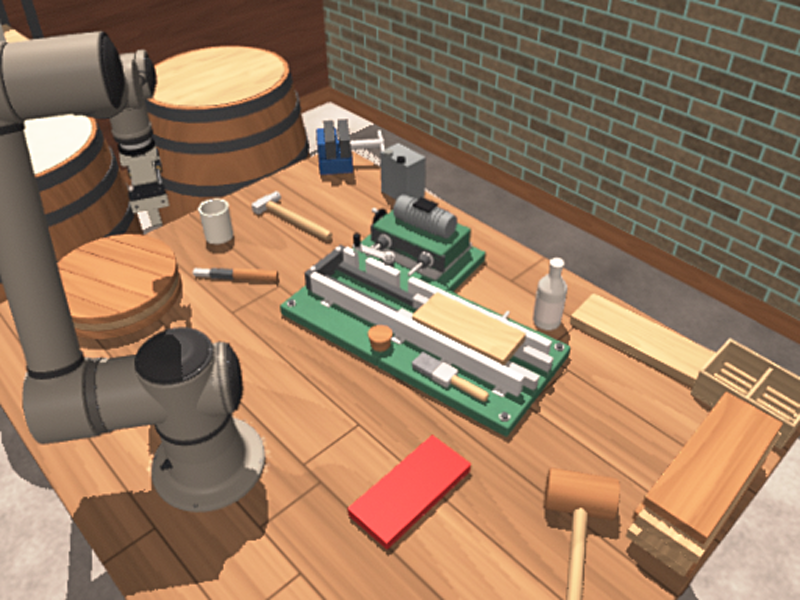

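The top view shows the machine with its feed direction running left and slightly down. The oak board is at about (473,270), its tail on the right at x≈520. The keeper bar is near (345,262), and the bung and brush stand in front of the near fence.

```bash
cat > m.py <<'E'
from h import *
c=load('top0'); im=c["color"]; hsv=cv2.cvtColor(im,cv2.COLOR_RGB2HSV)
# green bed top edge -> plane z=30, near edge & right edge
g=((hsv[...,0]>60)&(hsv[...,0]<90)&(hsv[...,1]>90)).astype(np.uint8)*255
cn=max(cv2.findContours(cv2.morphologyEx(g,cv2.MORPH_CLOSE,np.ones((9,9))),0,2)[0],key=cv2.contourArea)
W=world(c,cn.reshape(-1,2),30.)[:,:2].astype(np.float32)
print('bed rect',cv2.minAreaRect(W),cv2.boxPoints(cv2.minAreaRect(W)).round())
# board: 3D from depth
roi=np.zeros(g.shape,bool); roi[145:205,255:345]=True
b=(roi&(hsv[...,0]>8)&(hsv[...,0]<28)&(hsv[...,1]>60)&(hsv[...,2]>150)).astype(np.uint8)*255
b=cv2.morphologyEx(b,cv2.MORPH_OPEN,np.ones((5,5)))
cn=max(cv2.findContours(b,0,2)[0],key=cv2.contourArea); W=world(c,cn.reshape(-1,2),89.)[:,:2].astype(np.float32)
r=cv2.minAreaRect(W); print('board',r,cv2.boxPoints(r).round())
p=np.argwhere(b>0)[:,::-1]; print('board z',np.median(world(c,p,depth=True)[:,2]))
x=cv2.resize(im[95:240,170:360,::-1],(786,600),interpolation=cv2.INTER_CUBIC); cv2.imwrite('pics/crop1.png',x)
s=load('side0'); cv2.imwrite('pics/crop2.png',cv2.resize(s['color'][130:230,180:310,::-1],(780,600),interpolation=cv2.INTER_CUBIC))
E
python3 m.py
```

```text
bed rect ((614.3995361328125, -18.24127197265625), (442.9361267089844, 585.4700317382812), 10.242596626281738) [[ 344.  230.]
 [ 449. -346.]
 [ 884. -267.]
 [ 780.  309.]]
board ((557.1997680664062, -144.11160278320312), (97.25924682617188, 221.31304931640625), 10.093816757202148) [[ 490.  -44.]
 [ 529. -262.]
 [ 624. -245.]
 [ 586.  -27.]]
board z 88.46376925988557
```

View pics/crop1.png

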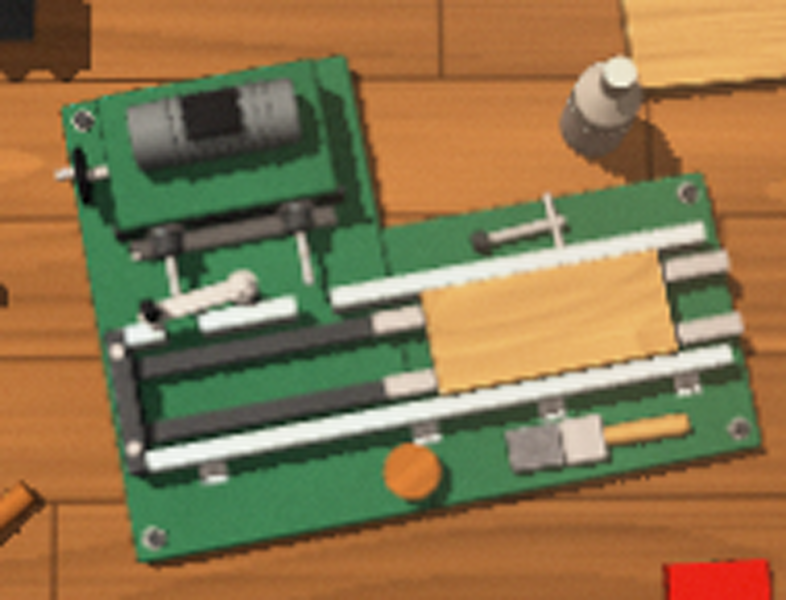

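View pics/crop2.png

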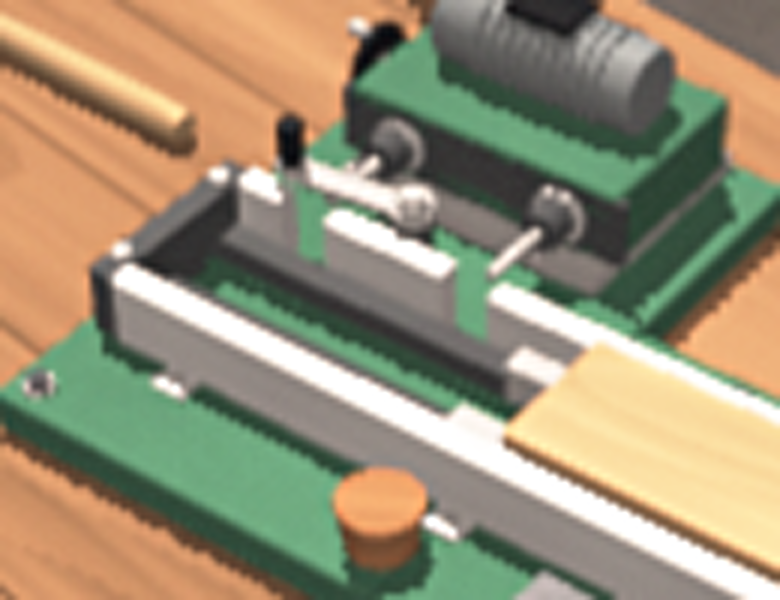

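Crop 1 shows the pivot at about crop (243,287), the post top at (150,311), the near fence from (148,460) to (733,354) and the far fence from (331,297) to (705,232). Crop 2 confirms the black post standing at the nest end of the bar, at (290,135).

```bash
cat > m2.py <<'E'
from h import *
c=load('top0'); s=786/190; n=lambda p:np.array(p)/s+[170-.5,95-.5]
nf=world(c,n([(148,460),(733,354)]),78); ff=world(c,n([(331,297),(705,232)]),78)
rl=world(c,n([(728,262),(742,325)]),64)
print('near',nf,'far',ff,'rails',rl)
for f in (nf,ff): d=f[0]-f[1]; print('yaw',np.arctan2(-d[0],d[1]),np.linalg.norm(d))
yaw=0.1745; ex=np.array([np.cos(yaw),np.sin(yaw)]); ey=np.array([-ex[1],ex[0]])
print('near x',nf[:,:2]@ex,'far x',ff[:,:2]@ex,'y',nf[:,:2]@ey,ff[:,:2]@ey,'rails y',rl[:,:2]@ey)
print('board c',np.array([557.2,-144.1])@ex,np.array([557.2,-144.1])@ey)
pv=world(c,n([(243,287)]),92)[0]; po=world(c,n([(150,308)]),123.5)[0]
for p in (pv,po): print(p,p[:2]@ex,p[:2]@ey)
E
python3 m2.py
```

```text
near [[ 435.48465528  217.97688127   78.        ]
 [ 528.01876144 -314.38519643   78.        ]] far [[ 582.72430698   52.39575792   78.        ]
 [ 641.86157542 -292.73593172   78.        ]] rails [[ 616.50720824 -316.5940766    64.        ]
 [ 557.13755471 -327.39289095   64.        ]]
yaw 0.17209854986446288 540.3442815163166
yaw 0.16969899873602887 350.16153374776013
near x [466.71537474 465.41776613] far x [582.97147568 581.29035617] y [ 139.05957263 -401.28315082] [ -49.57007094 -399.72756915] rails y [-418.82147405 -419.1487848 ]
board c 523.7200354697969 -238.6503183478177
[589.92228713 131.58857343  92.        ] 603.8092637541201 27.170397749941838
[565.86372763 211.89626879 123.5       ] 594.0587512612708 110.43544278673781
```

```bash
cat > go.py <<'E'
"go.py mx my mz : tool-axis shift (m) and turn (deg) to machine-frame target (mm), jaws along machine x (or along feed with 'f')"
import sys; from h import *; from scipy.spatial.transform import Rotation as Ro
Y=0.173; O=np.array([536.1,-22.5,0]); M=Ro.from_euler('z',Y).as_matrix()
def rep(t=None,off=0):
    o=bot.get_obs(); R=Ro.from_euler('xyz',o['tcp_rot']).as_matrix()
    print('t',round(o['time'],2),'machine tcp',(M.T@(o['tool_pos']-O)).round(1),'F(m)',(M.T@o['contact_force']).round(1),'toolx',R[:,0].round(3),'jaw dir(m)',(M.T@R[:,1]).round(3),'q',o['joint_positions'].round(2),'w',round(float(o['grip_width']),1))
    if t is not None:
        d=M@np.array(t,float)+O-o['tool_pos']; y=R.T@M@(np.array([1.,0,0]) if not off else np.array([0,1.,0])); a=np.degrees(np.arctan2(y[2],y[1]))
        print('shift m',(R.T@d/1000).round(4),'turn',a.round(1),'or',(a-180*np.sign(a)).round(1))
if __name__=='__main__': rep([float(v) for v in sys.argv[1:4]] if len(sys.argv)>3 else None,'f' in sys.argv)
E
python3 go.py 0 -268 180
```

```text
t 0.1 machine tcp [-232.9  550.8  226.1] F(m) [-0.6  0.1 -0.4] toolx [-0.001 -0.001 -1.   ] jaw dir(m) [ 0.555  0.832 -0.001] q [ 1.01  0.34  1.52  0.    1.28 -0.15] w 91.9
shift m [ 0.0467 -0.5515  0.6484] turn 56.3 or -123.7
```

step_arm:
  targets:
    - [[0,-0.024,0.028,0],[0,-0.048,0.056,0],[0,-0.072,0.085,0],[0,-0.096,0.113,0],[0,-0.12,0.141,0]]
  jaw: 1

```text
time: 0.52
tool_pos: [292.5, 311.6, 225.9]
tcp_rot: [-1.787, 1.569, -2.202]
contact_force: [1.6, 0.5, 0.5]
grip_width: 62.8
```

step_arm:
  targets:
    - [[0,-0.024,0.028,0],[0,-0.048,0.056,0],[0,-0.072,0.085,0],[0,-0.096,0.113,0],[0,-0.12,0.141,0]]

```text
time: 0.93
tool_pos: [373.3, 143.2, 226.1]
tcp_rot: [-1.858, 1.569, -2.273]
contact_force: [0.0, 0.4, 0.3]
grip_width: 29.5
```

```bash
python3 go.py 0 -268 180
```

```text
t 0.93 machine tcp [-131.9  191.2  226.1] F(m) [0.1 0.4 0.3] toolx [-0.001 -0.002 -1.   ] jaw dir(m) [ 0.555  0.832 -0.002] q [ 0.18  0.11  1.83 -0.    1.2  -0.98] w 29.5
shift m [ 0.0465 -0.3088  0.3645] turn 56.3 or -123.7
```

step_arm:
  targets:
    - [[0,-0.024,0.028,0],[0,-0.048,0.056,0],[0,-0.072,0.085,0],[0,-0.096,0.113,0],[0,-0.12,0.141,0]]

```text
time: 1.35
tool_pos: [454.2, -25.4, 226.0]
tcp_rot: [-2.045, 1.569, -2.46]
contact_force: [0.7, 0.7, 0.0]
grip_width: 0.9
```

step_arm:
  targets:
    - [[0,-0.024,0.028,0],[0,-0.048,0.056,0],[0,-0.072,0.085,0],[0,-0.096,0.113,0],[0,-0.12,0.141,0]]

```text
time: 1.77
tool_pos: [535.0, -193.9, 225.6]
tcp_rot: [-2.391, 1.568, -2.807]
contact_force: [0.5, 0.6, -0.3]
grip_width: 0.4
```

step_arm:
  targets:
    - [[0,-0.024,0.028,7],[0,-0.048,0.056,14],[0,-0.065,0.08,21],[0,-0.065,0.08,28],[0,-0.065,0.08,35]]

```text
time: 2.18
tool_pos: [581.9, -287.4, 223.7]
tcp_rot: [-2.184, 1.566, 3.064]
contact_force: [0.2, 0.7, -0.2]
grip_width: 0.6
```

```bash
python3 go.py 0 -268 180
```

```text
t 2.18 machine tcp [  -0.5 -268.8  223.7] F(m) [ 0.3  0.7 -0.2] toolx [-0.004  0.    -1.   ] jaw dir(m) [ 0.935  0.355 -0.004] q [-0.58  0.58  1.14 -0.    1.42 -1.11] w 0.6
shift m [ 0.0437  0.0009 -0.0005] turn 20.8 or -159.2
```

step_arm:
  targets:
    - [[0.02,0,0,7],[0.04,0,0,14],[0.06,0,0,20.8],[0.09,0,0,20.8],[0.11,0,0,20.8]]

```text
time: 2.6
tool_pos: [580.4, -286.7, 110.9]
tcp_rot: [-2.032, 1.563, 2.853]
contact_force: [0.1, -0.4, 0.4]
grip_width: 0.2
```

```bash
python3 go.py 0 -268 70; python3 -c "
from h import *
c=cap('wrist','w1'); s=cap('side','s1'); a=cv2.resize(c['color'],(400,300)); b=s['color'][150:300,200:400]
cv2.imwrite('pics/v1.png',np.hstack([a,cv2.resize(b,(400,300))])[:,:,::-1])"
```

```text
t 2.6 machine tcp [  -1.9 -267.9  110.9] F(m) [ 0.1 -0.4  0.4] toolx [-0.007  0.002 -1.   ] jaw dir(m) [ 1.    -0.001 -0.007] q [-0.58  0.67  1.3  -0.    1.18 -0.75] w 0.2
shift m [0.0408 0.0022 0.0002] turn -0.0 or 180.0
```

View pics/v1.png

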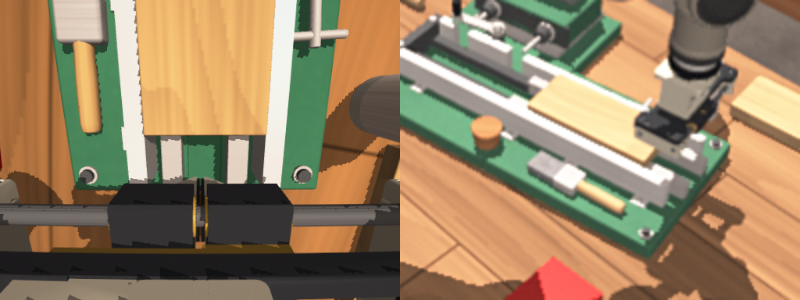

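The wrist view shows the board's tail edge centred ahead of the closed fingers, which sit at about (200,215), with the lane clear behind it.

step_arm:
  targets:
    - [[0.01,0.001,0,0],[0.02,0.002,0,0],[0.03,0.002,0,0],[0.04,0.002,0,0],[0.04,0.002,0,0]]

```text
time: 3.12
tool_pos: [579.5, -284.7, 66.9]
tcp_rot: [-2.187, 1.554, 2.699]
contact_force: [-0.2, 0.1, 0.0]
grip_width: 0.6
```

```bash
python3 go.py 0 22 70
```

```text
t 3.12 machine tcp [  -2.4 -265.8   66.9] F(m) [-0.2  0.1  0. ] toolx [-0.015  0.007 -1.   ] jaw dir(m) [ 1.    -0.    -0.013] q [-0.57  0.72  1.34 -0.    1.1  -0.75] w 0.6
shift m [-0.0004  0.0023 -0.2878] turn -0.0 or 180.0
```

step_arm:
  targets:
    - [[-0.002,0.002,-0.01,0],[-0.004,0.002,-0.02,0],[-0.004,0.002,-0.03,0],[-0.004,0.002,-0.04,0],[-0.004,0.002,-0.05,0]]

```text
time: 3.53
tool_pos: [573.2, -234.2, 72.2]
tcp_rot: [-2.16, 1.556, 2.726]
contact_force: [0.4, -2.2, 0.9]
grip_width: 0.2
```

```bash
python3 go.py 0 22 71
```

```text
t 3.53 machine tcp [ 1.000e-01 -2.149e+02  7.220e+01] F(m) [ 0.  -2.3  0.9] toolx [-0.013  0.006 -1.   ] jaw dir(m) [ 1.     0.    -0.012] q [-0.51  0.67  1.43 -0.    1.06 -0.68] w 0.2
shift m [ 0.0032  0.     -0.2369] turn 0.0 or -180.0
```

step_arm:
  targets:
    - [[0.001,0,-0.014,0],[0.001,0,-0.028,0],[0.001,0,-0.042,0],[0.001,0,-0.056,0],[0.001,0,-0.07,0]]

```text
time: 3.95
tool_pos: [561.1, -164.1, 72.2]
tcp_rot: [-2.144, 1.557, 2.742]
contact_force: [0.5, -3.5, 2.2]
grip_width: 0.7
```

step_arm:
  targets:
    - [[0,0,-0.014,0],[0,0,-0.028,0],[0,0,-0.042,0],[0,0,-0.056,0],[0,0,-0.07,0]]

```text
time: 4.37
tool_pos: [548.7, -93.7, 72.7]
tcp_rot: [-2.139, 1.557, 2.747]
contact_force: [0.5, -2.3, 0.6]
grip_width: 0.2
```

```bash
python3 go.py 0 22 71
```

```text
t 4.37 machine tcp [  0.1 -72.3  72.7] F(m) [ 0.1 -2.4  0.6] toolx [-0.013  0.005 -1.   ] jaw dir(m) [ 1.     0.001 -0.012] q [-0.31  0.57  1.62  0.    0.97 -0.48] w 0.2
shift m [ 0.0024 -0.     -0.0943] turn 0.0 or -180.0
```

step_arm:
  targets:
    - [[0.002,0,-0.01,0],[0.004,0,-0.022,0],[0.004,0,-0.034,0],[0.004,0,-0.046,0],[0.004,0,-0.058,0]]

```text
time: 4.78
tool_pos: [538.0, -35.2, 68.8]
tcp_rot: [-2.152, 1.556, 2.734]
contact_force: [0.7, -1.4, -1.3]
grip_width: 0.5
```

```bash
python3 go.py 0 22 70
```

```text
t 4.78 machine tcp [ -0.3 -12.9  68.8] F(m) [ 0.5 -1.5 -1.3] toolx [-0.014  0.006 -1.   ] jaw dir(m) [ 1.     0.    -0.012] q [-0.21  0.55  1.67  0.    0.93 -0.38] w 0.5
shift m [-0.0009  0.0003 -0.0349] turn 0.0 or -180.0
```

Now slowly toward the drop.

step_arm:
  targets:
    - [[0,0,-0.006,0],[0,0,-0.012,0],[0,0,-0.018,0],[0,0,-0.024,0],[0,0,-0.029,0]]

```text
time: 5.2
tool_pos: [532.8, -6.2, 68.9]
tcp_rot: [-2.149, 1.556, 2.736]
contact_force: [0.4, -1.7, -1.6]
grip_width: 0.5
```

step_arm:
  targets:
    - [[0,0,-0.001,0],[0,0,-0.002,0],[0,0,-0.003,0],[0,0,-0.004,0],[0,0,-0.005,0]]

```text
time: 5.62
tool_pos: [531.9, -1.4, 69.0]
tcp_rot: [-2.146, 1.556, 2.739]
contact_force: [0.6, -1.7, -1.2]
grip_width: 0.6
```

```bash
python3 go.py 0 24 70; python3 -c "
from h import *
c=cap('wrist','w2'); s=cap('side','s2'); a=cv2.resize(c['color'],(400,300)); b=s['color'][130:250,180:340]
cv2.imwrite('pics/v2.png',np.hstack([a,cv2.resize(b,(400,300))])[:,:,::-1])"
```

```text
t 5.62 machine tcp [-0.5 21.5 69. ] F(m) [ 0.3 -1.8 -1.2] toolx [-0.014  0.006 -1.   ] jaw dir(m) [ 1.    -0.    -0.013] q [-0.15  0.54  1.69  0.    0.92 -0.32] w 0.6
shift m [-0.001   0.0004 -0.0025] turn -0.0 or 180.0
```

View pics/v2.png

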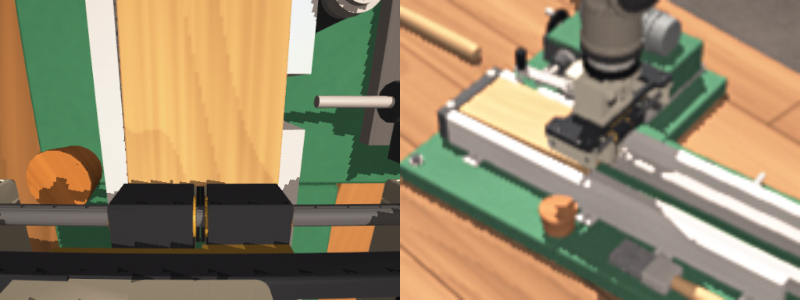

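The board now nearly fills the nest, with its front close to the end stop. Its tail is still at the step, so I push on in small steps.

step_arm:
  targets:
    - [[0,0,-0.001,0],[0,0,-0.001,0],[0,0,-0.002,0],[0,0,-0.002,0],[0,0,-0.003,0]]

```text
time: 6.13
tool_pos: [531.4, 1.7, 69.0]
tcp_rot: [-2.151, 1.556, 2.734]
contact_force: [1.0, -2.1, -1.7]
grip_width: 0.6
```

```bash
python3 go.py 0 26 70
```

```text
t 6.13 machine tcp [-0.4 24.6 69. ] F(m) [ 0.6 -2.3 -1.7] toolx [-0.014  0.006 -1.   ] jaw dir(m) [ 1.     0.    -0.013] q [-0.14  0.54  1.69  0.    0.92 -0.32] w 0.6
shift m [-0.001   0.0004 -0.0014] turn -0.0 or 180.0
```

step_arm:
  targets:
    - [[0,0,-0.001,0],[0,0,-0.001,0],[0,0,-0.002,0],[0,0,-0.002,0],[0,0,-0.002,0]]

```text
time: 6.55
tool_pos: [531.1, 3.7, 69.0]
tcp_rot: [-2.154, 1.556, 2.732]
contact_force: [1.1, -2.1, -1.7]
grip_width: 0.3
```

```bash
python3 go.py 0 26 70
```

```text
t 6.55 machine tcp [-0.4 26.7 69. ] F(m) [ 0.7 -2.2 -1.7] toolx [-0.014  0.006 -1.   ] jaw dir(m) [ 1.     0.    -0.013] q [-0.14  0.54  1.7   0.01  0.92 -0.32] w 0.3
shift m [-0.001   0.0004  0.0007] turn 0.0 or -180.0
```

step_arm:
  targets:
    - [[0,0,-0.001,0],[0,0,-0.001,0],[0,0,-0.002,0],[0,0,-0.002,0],[0,0,-0.002,0]]

```text
time: 6.97
tool_pos: [532.0, 4.1, 69.4]
tcp_rot: [-2.061, 1.559, 2.825]
contact_force: [1.6, -7.7, -2.7]
grip_width: 0.8
```

step_arm:
  targets:
    - [[0,0,-0.001,0],[0,0,-0.001,0],[0,0,-0.002,0],[0,0,-0.002,0],[0,0,-0.002,0]]

```text
time: 7.38
tool_pos: [532.2, 4.2, 69.6]
tcp_rot: [-1.809, 1.561, 3.077]
contact_force: [0.9, -11.0, -1.0]
grip_width: 0.4
```

```bash
python3 go.py 0 26 70
python3 - <<'E'
from h import *; from go import O,M
c=cap('wrist','w3'); 
for y in (45,90,140,190,230):
    P=(M@np.array([-20,y,80.])+O); p=proj(c,[P])[0]
    if 0<=p[0]<511 and 0<=p[1]<383: w=world(c,[p],depth=True)[0]; print(y,(M.T@(w-O)).round(1))
E
```

```text
t 7.38 machine tcp [ 0.7 26.9 69.6] F(m) [ -1.  -10.9  -1. ] toolx [-0.01   0.001 -1.   ] jaw dir(m) [ 1.     0.001 -0.01 ] q [-0.14  0.54  1.7  -0.    0.92 -0.31] w 0.4
shift m [-0.0004 -0.0007  0.0009] turn 0.0 or -180.0
45 [-19.9  45.3  80.8]
90 [  3.1 100.2 227.4]
140 [-20.  140.   80.2]
```

The stop is felt at 11 N, and depth puts the board top at z≈80 at both tail and middle, so it looks seated. I back off and check.

step_arm:
  targets:
    - [[0,0,0.005,0],[0,0,0.015,0],[0,0,0.025,0],[0,0,0.035,0],[0,0,0.045,0]]

```text
time: 7.85
tool_pos: [540.1, -41.2, 69.5]
tcp_rot: [-1.836, 1.561, 3.049]
contact_force: [-0.2, -0.3, 0.2]
grip_width: 0.3
```

step_arm:
  targets:
    - [[-0.02,0,0.005,0],[-0.05,0,0.01,0],[-0.09,0,0.02,0],[-0.12,0,0.03,0],[-0.12,0,0.03,0]]

```text
time: 8.27
tool_pos: [550.0, -73.8, 196.1]
tcp_rot: [0.387, 1.568, -1.012]
contact_force: [1.2, -0.5, 0.4]
grip_width: 0.1
```

```bash
cat > chk.py <<'E'
import sys; from h import *; from go import O,M,rep
rep()
for n in ('wrist','top'):
    c=cap(n,n+sys.argv[1])
    for x in (-30,20):
      for y in (10,38,45,90,140,190,235,246):
        p=proj(c,[M@np.array([x,y,80.])+O])[0]
        if 0<=p[0]<511 and 0<=p[1]<383: print(n,x,y,(M.T@(world(c,[p],depth=True)[0]-O)).round(1))
E
python3 chk.py 4
```

```text
t 8.27 machine tcp [  4.9 -53.  196.1] F(m) [ 1.1 -0.7  0.4] toolx [ 0.002 -0.003 -1.   ] jaw dir(m) [ 1.    -0.001  0.001] q [-0.27  0.42  1.49 -0.    1.23 -0.44] w 0.1
wrist -30 10 [-32.3   9.3  62.8]
wrist -30 38 [-30.1  38.   79.4]
wrist -30 45 [-30.  45.  80.]
wrist -30 90 [-30.   89.9  80.2]
wrist 20 10 [22.2  8.3 38.6]
wrist 20 38 [20.  38.  79.6]
wrist 20 45 [19.9 44.9 81.5]
wrist 20 90 [20.  89.9 80.5]
top -30 10 [-93.1  46.4 600.7]
top -30 38 [-30.5  38.2  83.9]
top -30 45 [-29.4  44.8  75.2]
top -30 90 [-29.8  90.   78.6]
top -30 140 [-29.3 140.1  74.5]
top -30 190 [-29.4 190.2  75.4]
top -30 235 [-29.4 235.4  75.1]
top -30 246 [-29.8 246.2  78. ]
top 20 10 [-53.2  43.  552.1]
top 20 38 [20.  38.  80.2]
top 20 45 [19.5 45.1 82.9]
top 20 90 [19.7 90.  82.1]
top 20 140 [ 20.2 140.   78.8]
top 20 190 [ 20.  190.   79.7]
top 20 235 [ 20. 235.  80.]
top 20 246 [ 19.6 245.8  82.6]
```

View pics/wrist4.png

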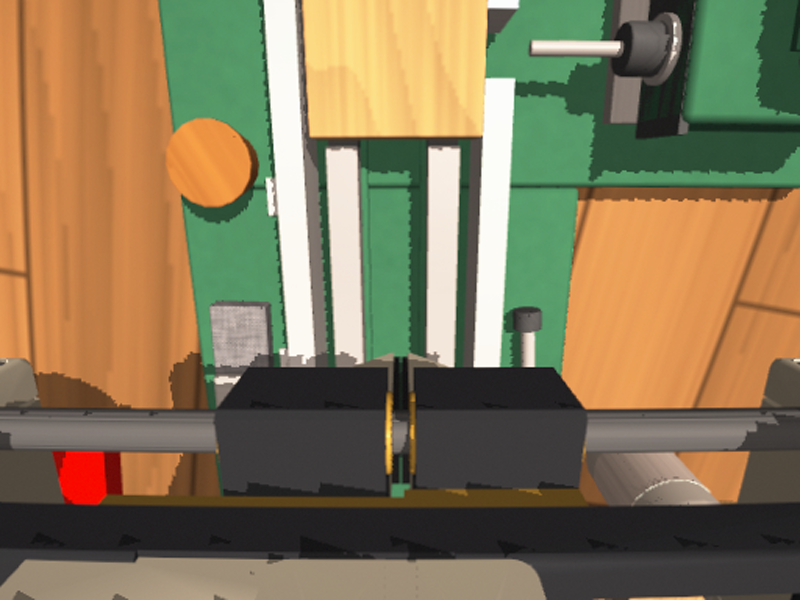

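The board has dropped flat: its top is at z≈80 from tail to front, and the tail edge sits just past the step. Next I move above and beyond the keeper post with the fingers turned.

```bash
python3 go.py 98 226 200 f
```

```text
t 8.37 machine tcp [  2.3 -50.5 190.4] F(m) [ 0.4  1.  -0.1] toolx [-0.007  0.    -1.   ] jaw dir(m) [ 1.    -0.001 -0.007] q [-0.27  0.43  1.5  -0.    1.22 -0.44] w 0.4
shift m [-0.0098  0.0954 -0.2766] turn -90.1 or 89.9
```

step_arm:
  targets:
    - [[-0.015,0.013,-0.035,7],[-0.015,0.026,-0.07,14],[-0.015,0.039,-0.107,21],[-0.015,0.052,-0.143,28],[-0.015,0.065,-0.18,35]]

```text
time: 8.78
tool_pos: [579.1, 115.2, 203.3]
tcp_rot: [-1.181, 1.56, 3.111]
contact_force: [0.8, -0.1, 0.1]
grip_width: 0.4
```

step_arm:
  targets:
    - [[0,0,0,7],[0,0,0,14],[0,0,0,21],[0,0,0,28],[0,0,0,35]]

```text
time: 9.2
tool_pos: [578.1, 115.4, 201.0]
tcp_rot: [-0.551, 1.556, 3.125]
contact_force: [-0.2, -0.2, -0.9]
grip_width: 0.6
```

```bash
python3 go.py 98 226 200 f
```

```text
t 9.2 machine tcp [ 65.1 128.6 201. ] F(m) [-0.2 -0.2 -0.9] toolx [-0.015  0.    -1.   ] jaw dir(m) [ 0.354 -0.935 -0.008] q [0.07 0.49 1.36 0.   1.3  1.1 ] w 0.6
shift m [ 0.0008 -0.0794 -0.0653] turn -159.3 or 20.7
```

step_arm:
  targets:
    - [[0,-0.026,-0.022,7],[0,-0.052,-0.044,14],[0,-0.079,-0.065,20.7],[0,-0.079,-0.065,20.7],[0,-0.079,-0.065,20.7]]

```text
time: 9.62
tool_pos: [592.6, 218.0, 198.3]
tcp_rot: [-0.144, 1.552, -3.108]
contact_force: [0.6, -0.8, 0.2]
grip_width: 0.4
```

```bash
python3 go.py 98 226 106 f; python3 -c "
from h import *
from go import O,M
c=cap('wrist','w5'); s=cap('side','s5'); a=cv2.resize(c['color'],(400,300)); b=s['color'][100:220,180:340]
cv2.imwrite('pics/v5.png',np.hstack([a,cv2.resize(b,(400,300))])[:,:,::-1])
for n,k in (('w',c),('s',s)): print(n,proj(k,[M@np.array(p)+O for p in ((70,226,123.5),(81,142,92),(98,226,106))]).round(0).tolist())"
```

```text
t 9.62 machine tcp [ 97.  227.1 198.3] F(m) [ 0.5 -0.9  0.2] toolx [-0.019 -0.001 -1.   ] jaw dir(m) [ 0.004 -1.    -0.003] q [0.23 0.57 1.23 0.   1.36 1.62] w 0.4
shift m [ 0.0923  0.0014 -0.0027] turn -179.7 or 0.3
w [[257.0, 234.0], [349.0, 209.0], [257.0, 195.0]]
s [[229.0, 150.0], [249.0, 164.0], [234.0, 150.0]]
```

View pics/v5.png

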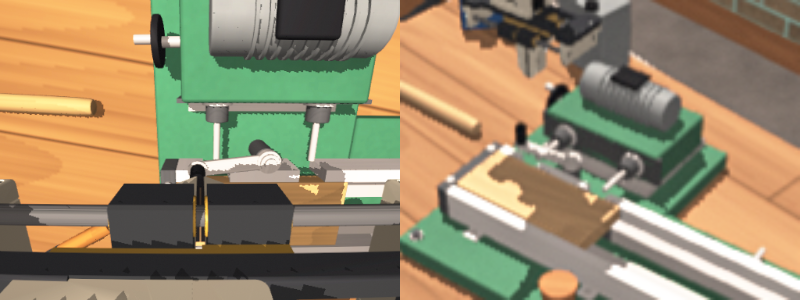

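The side view puts the post top at (520,127), matching the predicted (522,125). In the wrist view the pivot matches too, and the finger slot beyond the post is clear, so I descend.

step_arm:
  targets:
    - [[0.025,0.001,-0.002,0],[0.05,0.001,-0.003,0],[0.07,0.001,-0.003,0],[0.085,0.001,-0.003,0],[0.088,0.001,-0.003,0]]

```text
time: 10.13
tool_pos: [592.6, 213.3, 107.7]
tcp_rot: [-0.075, 1.546, -3.042]
contact_force: [0.6, -0.2, 0.5]
grip_width: 0.5
```

```bash
cat > arc.py <<'E'
"arc.py th1 [pen]: rows of the arc from the present keeper angle to th1; finger centre 18.5-pen behind post axis"
import sys; from h import *; from go import *
th1=float(sys.argv[1]); pen=float(sys.argv[2]) if len(sys.argv)>2 else 0
rep(); o=bot.get_obs(); R=Ro.from_euler('xyz',o['tcp_rot']).as_matrix(); p=M.T@(o['tool_pos']-O); j=M.T@R[:,1]
th0=np.arctan2(j[0],-j[1]) # jaw dir = (sin,-cos)
f=lambda t:np.array([81-85*np.sin(t)+(18.5-pen)*np.cos(t),142+85*np.cos(t)+(18.5-pen)*np.sin(t),106.])
print('jaw angle',th0,'now-vs-arc',(p-f(th0)).round(1))
for t in np.linspace(th0,th1,6)[1:]: print((R.T@M@(f(t)-p)/1000).round(4).tolist(),round(-np.degrees(t-th0),1))
E
python3 arc.py 0.25
```

```text
t 10.13 machine tcp [ 96.2 222.5 107.7] F(m) [ 0.5 -0.3  0.5] toolx [-0.025 -0.002 -1.   ] jaw dir(m) [ 0.001 -1.    -0.002] q [0.22 0.65 1.35 0.   1.17 1.62] w 0.5
jaw angle 0.001445024161476832 now-vs-arc [-3.2 -4.5  1.7]
[0.0017, -0.0053, 0.001] -2.8
[0.0018, -0.0059, 0.0053] -5.7
[0.0019, -0.0063, 0.0096] -8.5
[0.002, -0.0065, 0.0139] -11.4
[0.0021, -0.0064, 0.0183] -14.2
```

step_arm:
  targets:
    - [[0.001,-0.004,0.001,-3],[0.001,-0.005,0.005,-6],[0.001,-0.006,0.01,-9],[0.001,-0.006,0.014,-11.5],[0.001,-0.006,0.018,-14]]

```text
time: 10.55
tool_pos: [574.4, 215.1, 107.9]
tcp_rot: [-0.331, 1.548, -3.052]
contact_force: [1.2, 0.7, 0.0]
grip_width: 0.5
```

```bash
python3 arc.py 0.5
```

```text
t 10.55 machine tcp [ 78.6 227.5 107.9] F(m) [1.3 0.5 0. ] toolx [-0.023 -0.002 -1.   ] jaw dir(m) [ 0.245 -0.969 -0.007] q [0.23 0.62 1.4  0.   1.14 1.38] w 0.5
jaw angle 0.24752932965372315 now-vs-arc [ 0.5 -1.4  1.9]
[0.002, -0.0023, 0.0044] -2.9
[0.0021, -0.0029, 0.0088] -5.8
[0.0022, -0.0033, 0.0131] -8.7
[0.0023, -0.0035, 0.0175] -11.6
[0.0024, -0.0034, 0.0219] -14.5
```

step_arm:
  targets:
    - [[0.001,-0.002,0.0045,-3],[0.001,-0.003,0.009,-6],[0.001,-0.003,0.013,-9],[0.001,-0.0035,0.0175,-11.5],[0.001,-0.0035,0.022,-14.5]]

```text
time: 10.97
tool_pos: [553.6, 208.4, 108.4]
tcp_rot: [-0.596, 1.55, -3.062]
contact_force: [2.3, 0.6, 0.2]
grip_width: 0.4
```

```bash
python3 arc.py 0.85
```

```text
t 10.97 machine tcp [ 57.  224.5 108.4] F(m) [2.4 0.2 0.2] toolx [-0.02  -0.002 -1.   ] jaw dir(m) [ 0.481 -0.876 -0.012] q [0.23 0.58 1.47 0.   1.1  1.12] w 0.4
jaw angle 0.5023538162409007 now-vs-arc [ 0.7 -0.9  2.4]
[0.0025, -0.0022, 0.0061] -4.0
[0.0026, -0.0029, 0.0121] -8.0
[0.0027, -0.0031, 0.0181] -12.0
[0.0028, -0.003, 0.0242] -15.9
[0.0029, -0.0024, 0.0302] -19.9
```

step_arm:
  targets:
    - [[0.001,-0.002,0.006,-4],[0.002,-0.003,0.012,-8],[0.002,-0.003,0.018,-12],[0.002,-0.003,0.024,-16],[0.002,-0.0025,0.03,-20]]

```text
time: 11.38
tool_pos: [529.4, 190.8, 108.0]
tcp_rot: [-0.972, 1.553, -3.086]
contact_force: [1.6, 1.6, -0.3]
grip_width: 0.6
```

```bash
python3 arc.py 1.2
```

```text
t 11.38 machine tcp [ 30.1 211.3 108. ] F(m) [ 1.9  1.3 -0.3] toolx [-0.018 -0.001 -1.   ] jaw dir(m) [ 0.754 -0.656 -0.015] q [0.21 0.54 1.56 0.   1.06 0.75] w 0.6
jaw angle 0.8546119019923046 now-vs-arc [ 1.1 -0.5  2. ]
[0.0021, -0.0022, 0.0062] -4.0
[0.0022, -0.0028, 0.0122] -7.9
[0.0022, -0.0031, 0.0182] -11.9
[0.0023, -0.0029, 0.0242] -15.8
[0.0023, -0.0023, 0.0302] -19.8
```

step_arm:
  targets:
    - [[0.001,-0.002,0.006,-4],[0.002,-0.003,0.012,-8],[0.002,-0.003,0.018,-12],[0.002,-0.003,0.024,-16],[0.002,-0.0025,0.03,-20]]

```text
time: 11.8
tool_pos: [512.5, 165.6, 107.5]
tcp_rot: [-1.362, 1.556, -3.124]
contact_force: [1.5, 0.5, -0.4]
grip_width: 0.5
```

```bash
python3 arc.py 1.45
```

```text
t 11.8 machine tcp [  9.1 189.4 107.5] F(m) [ 1.6  0.2 -0.4] toolx [-0.015 -0.    -1.   ] jaw dir(m) [ 0.934 -0.356 -0.015] q [0.17 0.5  1.64 0.   1.02 0.36] w 0.5
jaw angle 1.2068791527199394 now-vs-arc [ 1.  -0.2  1.5]
[0.0015, -0.0017, 0.0043] -2.8
[0.0015, -0.0023, 0.0085] -5.6
[0.0016, -0.0027, 0.0127] -8.4
[0.0016, -0.0029, 0.017] -11.1
[0.0016, -0.0029, 0.0212] -13.9
```

step_arm:
  targets:
    - [[0.001,-0.0015,0.0045,-3],[0.001,-0.0025,0.009,-5.5],[0.001,-0.0025,0.013,-8.5],[0.001,-0.003,0.017,-11],[0.001,-0.003,0.0215,-14]]

```text
time: 12.22
tool_pos: [506.0, 144.3, 107.6]
tcp_rot: [-1.659, 1.558, 3.108]
contact_force: [-0.3, 2.1, 0.4]
grip_width: 0.7
```

```bash
python3 arc.py 1.6 1
```

```text
t 12.22 machine tcp [ -0.9 169.5 107.6] F(m) [0.1 2.1 0.4] toolx [-0.013  0.    -1.   ] jaw dir(m) [ 0.993 -0.118 -0.013] q [0.13 0.48 1.67 0.   1.   0.07] w 0.7
jaw angle 1.4529568279438538 now-vs-arc [0.4 0.2 1.6]
[0.0016, -0.0009, 0.0027] -1.7
[0.0016, -0.0013, 0.0052] -3.4
[0.0016, -0.0016, 0.0078] -5.1
[0.0016, -0.0019, 0.0103] -6.7
[0.0016, -0.002, 0.0129] -8.4
```

step_arm:
  targets:
    - [[0.001,-0.001,0.002,-1.5],[0.001,-0.001,0.004,-3],[0.001,-0.0015,0.006,-5],[0.001,-0.002,0.008,-6.5],[0.001,-0.002,0.01,-7]]

```text
time: 12.63
tool_pos: [504.8, 138.5, 107.8]
tcp_rot: [-2.49, 1.556, 2.399]
contact_force: [-1.2, 31.4, -1.6]
grip_width: 0.3
```

```bash
python3 arc.py 1.6 2
```

```text
t 12.63 machine tcp [ -3.1 164.  107.8] F(m) [ 4.2 31.1 -1.6] toolx [-0.011  0.01  -1.   ] jaw dir(m) [ 1.     0.003 -0.009] q [ 0.11  0.47  1.68  0.01  1.   -0.07] w 0.3
jaw angle 1.5741831765329157 now-vs-arc [1.  5.8 1.8]
[0.0017, -0.001, 0.0062] -0.3
[0.0017, -0.0011, 0.0067] -0.6
[0.0017, -0.0012, 0.0071] -0.9
[0.0017, -0.0013, 0.0076] -1.2
[0.0017, -0.0014, 0.008] -1.5
```

step_arm:
  targets:
    - [[0,0,0.001,0],[0,0,0.001,0],[0,0,0.002,0],[0,0,0.002,0],[0,0,0.002,0]]

```text
time: 13.05
tool_pos: [504.7, 139.1, 108.3]
tcp_rot: [-2.708, 1.551, 2.18]
contact_force: [-2.0, 16.3, -1.9]
grip_width: 0.6
```

```bash
python3 arc.py 1.6 2
```

```text
t 13.05 machine tcp [ -3.1 164.6 108.3] F(m) [ 0.8 16.4 -1.9] toolx [-0.011  0.016 -1.   ] jaw dir(m) [ 1.     0.002 -0.008] q [ 0.11  0.47  1.69  0.02  1.   -0.07] w 0.6
jaw angle 1.5732187682659178 now-vs-arc [0.9 6.3 2.3]
[0.0022, -0.001, 0.0068] -0.3
[0.0022, -0.0011, 0.0073] -0.6
[0.0022, -0.0012, 0.0077] -0.9
[0.0022, -0.0012, 0.0082] -1.2
[0.0022, -0.0013, 0.0087] -1.5
```

The keeper has hit its stop (force rose to 31 N, then 16 N). I come away and check.

step_arm:
  targets:
    - [[0,0,-0.003,0],[0,0,-0.01,0],[0,0,-0.02,0],[0,0,-0.03,0],[0,0,-0.03,0]]

```text
time: 13.47
tool_pos: [499.2, 170.1, 109.2]
tcp_rot: [-2.739, 1.551, 2.15]
contact_force: [-0.4, 0.4, -0.1]
grip_width: 0.5
```

step_arm:
  targets:
    - [[-0.03,0,0,0],[-0.06,0,0,0],[-0.095,0,0,0],[-0.13,0,0,0],[-0.15,0,0,0]]

```text
time: 13.88
tool_pos: [501.8, 167.8, 263.3]
tcp_rot: [-3.004, 1.553, 1.886]
contact_force: [0.6, -0.6, -0.3]
grip_width: 0.1
```

step_arm:
  targets:
    - [[0,-0.03,-0.02,0],[0,-0.06,-0.04,0],[0,-0.09,-0.06,0],[0,-0.12,-0.08,0],[0,-0.14,-0.1,0]]

```text
time: 14.3
tool_pos: [343.7, 241.5, 265.5]
tcp_rot: [-2.968, 1.553, 1.922]
contact_force: [0.5, -0.2, -0.0]
grip_width: 0.4
```

step_arm:
  targets:
    - [[0,0,-0.03,0],[0,0,-0.06,0],[0,0,-0.09,0],[0,0,-0.12,0],[0,0,-0.14,0]]

```text
time: 14.72
tool_pos: [318.2, 381.5, 268.1]
tcp_rot: [-3.004, 1.553, 1.887]
contact_force: [-0.1, 0.1, 1.0]
grip_width: 0.6
```

```bash
python3 -c "
from h import *; from go import *
rep()
t=cap('top','top6'); s=cap('side','side6')
a=t['color'][95:240,170:360]; b=s['color'][110:270,180:370]
cv2.imwrite('pics/v6.png',np.hstack([cv2.resize(a,(400,305),interpolation=cv2.INTER_CUBIC),cv2.resize(b,(400,305),interpolation=cv2.INTER_CUBIC)])[:,:,::-1])
print(proj(t,[M@np.array(p)+O for p in ((-4,142,123.5),(81,142,90.5))]).round(1))"
```

```text
t 14.72 machine tcp [-145.1  435.5  268.1] F(m) [-0.1  0.1  1. ] toolx [-0.006  0.017 -1.   ] jaw dir(m) [ 1.     0.006 -0.002] q [0.71 0.25 1.53 0.02 1.35 0.53] w 0.6
[[231.9 184.6]
 [228.3 163.5]]
```

View pics/v6.png

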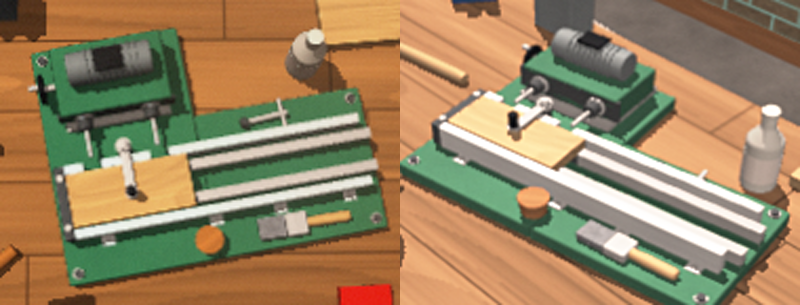

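The board lies in the nest with the keeper bar across it from pivot (124,145) to post (131,190). The bung, brush, chuck key and bottle are all unmoved. I measure the angle numerically.

Run:
```python
from h import *; from go import *
for n,box in (('top0',(160,178,198,216)),('top6',(170,200,222,244))):
    c=load(n); r0,r1,c0,c1=box; g=c['color'].astype(int).max(2)
    m=np.zeros(g.shape,bool); m[r0:r1,c0:c1]=g[r0:r1,c0:c1]<60
    ys,xs=np.nonzero(m); w=world(c,[[xs.mean(),ys.mean()]],115.)[0]; p=M.T@(w-O); print(n,m.sum(),p.round(1),'angle',np.arctan2(-(p[0]-80),p[1]-142.3))
c=load('top6'); w=load('top0')
# pivot/bar: bright low-sat pixels of bar over the board
hsv=cv2.cvtColor(c['color'],cv2.COLOR_RGB2HSV); m=np.zeros(hsv.shape[:2],bool); m[158:186,222:240]=(hsv[158:186,222:240,1]<60)&(hsv[158:186,222:240,2]>130)
ys,xs=np.nonzero(m); P=(world(c,np.c_[xs,ys],90.5)-O)@M; P=P[(P[:,0]<62)&(P[:,0]>5)]
l=cv2.fitLine(P[:,:2].astype(np.float32),cv2.DIST_HUBER,0,.01,.01).ravel(); print('bar',len(P),l,'dev from square',np.arctan2(l[1],l[0]))
b=(hsv[...,0]>8)&(hsv[...,0]<28)&(hsv[...,1]>60)&(hsv[...,2]>150); mm=np.zeros_like(b,np.uint8); mm[165:212,198:268]=b[165:212,198:268]
ys,xs=np.nonzero(cv2.morphologyEx(mm,cv2.MORPH_OPEN,np.ones((3,3)))); r=cv2.minAreaRect(world(c,np.c_[xs,ys],80.)[:,:2].astype(np.float32)); print('board',r,(M.T@(np.r_[r[0],0]-O)).round(1))
```

```text
top0 35 [ 60.  213.9 115. ] angle 0.2723926143897802
top6 12 [ -6.1 141.5 115. ] angle 1.5802914245395083
bar 123 [  0.9612025   -0.27584377  37.148674   140.537     ] dev from square -0.27946743
board ((477.65850830078125, 111.03719329833984), (169.23065185546875, 227.47799682617188), 10.28744888305664) [-34.6 141.6   0. ]
```

```bash
python3 -c "
from plant import bot
o=bot.get_obs();print(o['time'],o['contact_force']);print(bot.close_job())"
```

```text
14.8167 [ 0.32355616  0.37954554 -1.34723191]
the job is handed in; nothing more can be done
None
```

The board is seated in the nest, the keeper bar is across it at its stop, and I handed the job in at 14.8 s with the arm well clear.

- **Board:** I pushed it by its tail until it met the end stop, at about 11 N. Wrist-camera depth then put its top at z ≈ 80 mm from the tail to about y = 90, and the coarser top camera gave 75–84 mm over the full length, so it lies flat.
- **Keeper:** I swung the post round until it hit the stop; the force rose to 31 N and then fell to 16 N. After I came away, the top picture put the post at machine (-6, 141.5), about 1.58 rad against the 1.57 stop.
- **Other things on the bench:** the bung, brush, chuck key and bottle looked unmoved in the last pictures. I did not look again at the hammer, mallet, driver or mug.

**Checks that disagreed:**
- A line fit to the keeper bar gave 0.28 rad off square. I put this down to bright fence pixels in the mask and did not rerun it.
- The colour outline of the seated board was off across its width, also from a poor mask, though its centre along the feed (141.6) was right.
- Where the finger met the board and the post, it read about 2–4 mm further along the feed than my machine frame predicted, probably a small error in that frame.

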